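# Offer up a hinge leaf to the jamb and hold it for pinning

## Robot

A 6-joint arm with a two-finger parallel gripper is mounted at the origin on the work surface. World frame = base frame: x ahead of the robot, y to its left, z up, the work surface at z = 0. Lengths are in m, angles in degrees, forces in N, time in s.
With the tool pointing down it reaches from about 0.4 to 0.825 m from the base axis. Payload 7 kg.
Tool frame: the origin (TCP) lies at the very end of the fingers, on their centre line; the grasp point (between the pads) lies 19 mm behind it (hold_point_z is the distance from the TCP to the grasp point, in m); x points along the fingers, y is the direction in which the jaws open and shut, and the axes are right-handed (so a half turn about x gives the same grasp; the last joint's range is limited). The gripper opens to 88 mm and grips with 3 to 60 N. Pads are 19 mm wide; open, the fingers measure 130 mm over their backs; the gripper's body (78 mm by 193 mm) begins 47 mm behind the grasp point.
Start: joints at [-58.78, 20.546, 0.682, 0, -70.136, -16.507], TCP at [0.171, -0.653, 0.227] pointing down, gripper open.
Joint ranges: [-176.03, 176.03], [-82.01, 121.73], [-58.28, 71.71], [-173.87, 95.51], [-174.79, -0.11], [-173.66, 173.66]. Speed limits (degrees/s): [136.94, 136.94, 172.46, 180, 180, 180].

## Interface

Orientations are given as [roll, pitch, yaw] about the fixed x, y, z axes, in that order (R = Rz(yaw) Ry(pitch) Rx(roll)).
In Python, from plant import * gives the robot as it stands.
- The arm moves only by the shell command python3 -m crank 'ROWS'. ROWS is a JSON object of lists of equal length, an entry for each row: "delta_pos": the shift along the tool's x, y, z in m, a list of three; "turn": the turn, a rotation vector about the tool's x, y, z in degrees, a list of three; "grip": the opening, from 0 (shut) to 1 (fully open). A call has 1 to 12 rows; each row is the pose to reach, as a shift and turn from the pose commanded when the call began, along the tool's axes at that moment; what a row does not reach only later rows make up. A row lasts 1/12 s, in which the tool goes at most 41.7 mm and 7.16 degrees, less where a joint would pass 70% of its speed; a pose out of reach is approached as far as the arm can. A call with a gripper value outside its range is refused whole. The fingers move at their own pace and stop on an object; the grip force is fixed at half the most. Time passes only in rows, so rows that repeat a pose let the fingers close. It gives the time, the measured TCP pose, the force and the opening at its end, in the units of the state.
- get_obs(): the state, without advancing time (a new reading comes with each control period).
- snapshot(name): name is "scene" or "top" or "wrist"; returns a dict with "pixels" (480x640x3 uint8, blue, green, red), "range_z" (480x640 float32, m along the optical axis (not along the pixel's ray), 0 where there is no reading), "camera_matrix" (3x3 intrinsics, pixels), "eye" and "rotation" of the camera in the world. Camera axes: x right, y up, looking along -z (the intrinsics and any distortion apply to the point x, -y, -z); pixel columns grow to the right and rows downward; lengths in m; the calibration is good to about 2 mm. A picture is of the moment at which its call begins.
- close_job(): hands the job in, once; it reports no verdict.
The state is a dict: "clock": time; "joint_pos": joint angles; "qvel": joint speeds; "tau": joint torques, N m; "tool_pos": TCP position; "orientation": TCP orientation; "force": force on the tool from outside, world axes, zero at the start; "moment": the same for the moment, N m; "opening": finger opening in m.
Only numpy, scipy, OpenCV 4.12 (cv2) and the standard library are available. Lean on these libraries where they do the work, as an engineer would, in place of code of your own. Each camera call takes 0.05 s, during which the arm holds its last target. There are 200 camera calls.

## Task

Draw the brass hinge leaf up out of the wooden rack and bring it to the jamb block: set its knuckle into the gap between the two knuckles of the brass leaf fixed there, its plate standing upright, so that the holes line up end to end for the loose pin to go through. Finish while still holding the leaf there in the gripper, steady and without bearing down on the jamb; do not let go. Leave the steel leaf in the rack and the pin lying in its tray.

Things in the scene. Friction and masses are not known exactly. Their poses are not given: they have to be found in the camera images.
- brass_leaf: Loose brass hinge leaf, 0.3 kg, standing knuckle down in either rack slot, 1 mm play. Origin: on the hole axis, middle of the knuckle; y along the hole, z up the plate, x normal to it. Plate 8 mm thick (x), 64 wide (y), from z = 14 to 74 mm (top edge). One knuckle at the middle of its lower edge: tube 24 mm outside, 13 mm hole, 24 long. Pinch the faces from above. A half turn about z looks the same.
- steel_leaf: Grey steel leaf in the rack's other slot; like the brass one (same origin, axes and plate) but its knuckle is 34 mm long, too long for the jamb's gap. Stays in the rack.
- rack: Fixed light wood rack, base 150 (x) by 104 (y) mm, 62 high; origin mid underside. Slot middles at x = -40 and 40 mm, slots along y; each holds the plate's outer 10 mm at both sides (|y| 22 to 32 mm, open between). A leaf standing in it has its hole axis 28 mm and its top edge 102 mm above the table, plate along the rack's y. Lift it straight up 50 mm or more to clear.
- jamb: Fixed jamb: wooden block 50 (x) by 90 (y) mm, top at 76 mm, on a dark steel base plate 130 by 130 mm. Origin mid underside. A brass leaf 8 mm thick, 76 wide is screwed upright to its -x face (mid-plane x = -29 mm), its two knuckles above the block's top. The loose leaf fits plate up; its lower edge then passes 2 mm above these knuckles.
- jamb_axis (a point): Middle of the gap between the jamb's two knuckles, on their hole axis, 91 mm above the table; y along the holes, z up, x normal to the leaf. Knuckles: 24 mm outside, 13 mm hole, from |y| = 14 to 38 mm, so the gap, open upwards, is 28 mm long for the 24 mm loose knuckle. The fixed leaf's edge in the gap is 13.5 mm below the axis: a leaf lowered until it touches is 1.5 mm too low.
- pin: Steel hinge pin 8 mm in diameter, 90 mm long, lying along its y in a blue tray 50 by 120 by 14 mm; origin under its middle. Bystander.
Things that resemble listed ones, but are neither listed nor needed, are in the scene too. What is shaped like the jamb but orange or turquoise is not meant.

How it is judged:
By the outcome, as a careful person would: the job done as asked, in the order asked, and still so for the second after the job is handed in, while the arm keeps its last pose, push and grip.
It also fails if it takes over 38 s, if anything falls off the work surface, if the arm or the gripper's body presses on something with over 40 N, if the wrist force passes 120 N, or if a joint passes its speed limit or range.

## Working session

There is one attempt and no reset: what is moved stays moved. The work goes in short steps, Python scripts to look and compute and a shell command to move; the robot and the scene stay as the last step left them, time stands still between calls to the robot, and variables do not carry over. Pictures are saved under pics/ and viewed, about 8 in all and at most 12, crops included, and the job is handed in when it is done.

```bash
mkdir -p pics; ls
cat > h.py <<'E'
from plant import *
import numpy as np, cv2
from scipy.spatial.transform import Rotation as R
def snap(n):
    s=snapshot(n); np.savez('pics/%s.npz'%n,**{k:np.array(v) for k,v in s.items()}); return s
def load(n): return dict(np.load('pics/%s.npz'%n))
def cloud(s):
    K=s['camera_matrix']; d=s['range_z']; v,u=np.mgrid[0:480,0:640]
    p=np.stack([(u-K[0,2])/K[0,0]*d,-(v-K[1,2])/K[1,1]*d,-d],-1)
    return p@np.array(s['rotation']).T+np.array(s['eye'])
E
python3 - <<'E'
from h import *
print(get_obs())
for n in('scene','top'):
    s=snap(n); cv2.imwrite(f'pics/{n}1.png',s['pixels']); print(n,s['eye'],s['camera_matrix'],s['rotation'],[k for k in s])
E
```

```text
pics
{'clock': 0.0, 'joint_pos': array([-5.87806213e+01,  2.05924941e+01,  6.32535753e-01, -1.99365838e-02,
       -7.01370481e+01, -1.65069011e+01]), 'qvel': array([-0.10196749,  0.00766776,  0.02343213,  0.08929437,  0.09690733,
        0.04125443]), 'tau': array([ 3.51971694e-04, -5.82717919e+01,  2.93067473e+01,  6.99775279e+00,
        6.99288736e-03, -1.31287738e-04]), 'tool_pos': array([ 0.17126717, -0.65238558,  0.22560193]), 'orientation': array([ 95.57369069,  89.90119911, 110.27937857]), 'force': array([ 0.96004051, -0.59104211, -0.24047595]), 'moment': array([ 0.00352607, -0.03295768, -0.04763621]), 'opening': 0.08726765615159708}
scene [ 1.18355347 -0.34340659  0.57096062] [[475.97114572   0.         322.61085026]
 [  0.         475.97114572 244.3921463 ]
 [  0.           0.           1.        ]] [58.11129958  1.33223818 55.65875498] ['pixels', 'range_z', 'camera_matrix', 'eye', 'rotation']
top [0.41253341 0.0829498  1.06013967] [[434.59516673   0.         318.97640955]
 [  0.         434.59516673 237.2250629 ]
 [  0.           0.           1.        ]] [  7.72516987  -0.90034273 -91.22648333] ['pixels', 'range_z', 'camera_matrix', 'eye', 'rotation']
```

View pics/scene1.png

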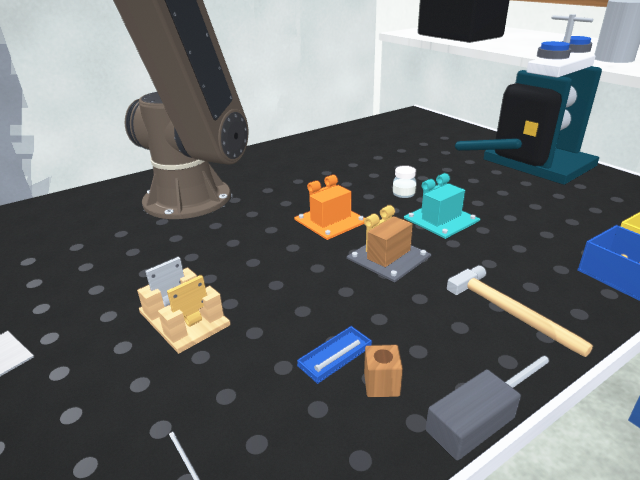

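View pics/top1.png

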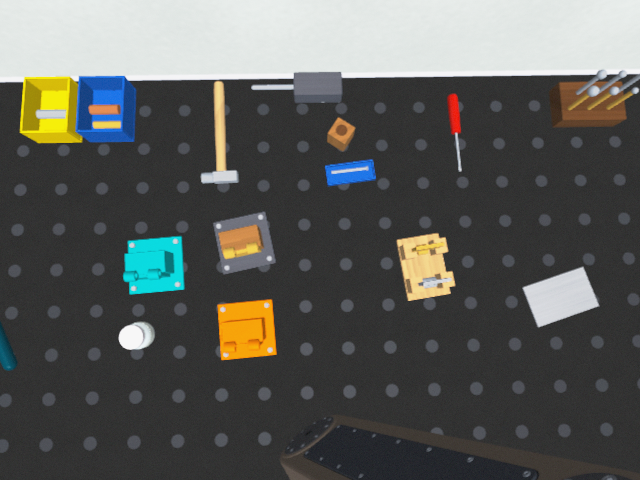

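The scene view shows the brass leaf at (187,293) and the steel leaf at (165,275) in the rack. The brown jamb on the dark plate is at (389,240), with orange (330,208) and turquoise (443,208) look-alikes. In the top view the brass leaf is at (428,247), the steel leaf at (433,283), and the jamb at (243,243).

```bash
sed -i "s/np.array(s\['rotation'\]).T/R.from_euler('xyz',s['rotation'],degrees=True).as_matrix().T/" h.py
python3 - <<'E'
from h import *
boxes={'top':dict(rack=(390,225,465,310),jamb=(205,205,282,280)),'scene':dict(rack=(130,250,240,355),jamb=(343,200,435,282))}
for n in boxes:
    s=load(n); P=cloud(s); hsv=cv2.cvtColor(s['pixels'],cv2.COLOR_BGR2HSV)
    print(n,'table z',np.median(P[300:310,300:310,2]) if n=='top' else np.median(P[400:410,240:300,2]), 'valid',(s['range_z']>0).mean())
    for o,(a,b,c,d) in boxes[n].items():
        p=P[b:d,a:c].reshape(-1,3); h=hsv[b:d,a:c].reshape(-1,3).astype(int)
        ok=(p[:,2]>-.02)&(p[:,2]<.2)
        brass=ok&(h[:,0]>18)&(h[:,0]<30)&(h[:,1]>135)
        hi=ok&(p[:,2]>(.07 if o=='rack' else .082))
        for nm,m in(('hi',hi),('hi&brass',hi&brass),('hi&grey',hi&(h[:,1]<70))):
            q=p[m]
            if len(q)<5: continue
            r=cv2.minAreaRect((q[:,:2]*1000).astype(np.float32))
            print(o,nm,len(q),'mean',q.mean(0).round(4),'zmax',np.percentile(q[:,2],[50,90,98]).round(4),'rect',np.round(r[0],1),np.round(r[1],1),round(r[2],1))
    a,b,c,d=(390,225,465,310) if n=='top' else (130,250,240,355)
    im=s['pixels']; 
    crops=[cv2.resize(im[y0:y1,x0:x1],(400,400),interpolation=cv2.INTER_CUBIC) for (x0,y0,x1,y1) in boxes[n].values()]
    cv2.imwrite(f'pics/c_{n}.png',np.hstack(crops))
cv2.imwrite('pics/c1.png',cv2.resize(np.vstack([cv2.imread('pics/c_top.png'),cv2.imread('pics/c_scene.png')]),(600,600)))
E
```

```text
top table z 0.0004367278961930898 valid 0.9960286458333333
rack hi 257 mean [ 0.4801 -0.1826  0.0985] zmax [0.1013 0.1038 0.1053] rect [ 478.5 -185.9] [88.  64.4] 8.3
rack hi&brass 132 mean [ 0.517  -0.1777  0.0979] zmax [0.1011 0.1038 0.1045] rect [ 518.  -180.1] [ 8.2 64.4] 8.2
rack hi&grey 121 mean [ 0.4386 -0.1884  0.0996] zmax [0.1015 0.1039 0.1055] rect [ 438.9 -191.3] [ 8.  63.6] 8.4
jamb hi 240 mean [0.5165 0.2411 0.0987] zmax [0.1    0.1028 0.1046] rect [517.4 241.9] [23.6 76.1] 11.9
jamb hi&brass 225 mean [0.5171 0.2399 0.099 ] zmax [0.1001 0.1028 0.1045] rect [517.7 241. ] [22.8 74.1] 11.4
scene table z 0.00036585838381242297 valid 0.9960709635416667
rack hi 1324 mean [ 0.4849 -0.1882  0.0883] zmax [0.0889 0.1018 0.1029] rect [ 481.3 -187.1] [91.6 65.1] 8.2
rack hi&brass 35 mean [ 0.5233 -0.1818  0.083 ] zmax [0.0827 0.0942 0.0981] rect [ 523.7 -181.1] [ 5.5 59.6] 7.4
rack hi&grey 655 mean [ 0.4462 -0.1939  0.0882] zmax [0.0889 0.1017 0.1028] rect [ 480.3 -187.6] [89.6 64.6] 7.9
jamb hi 305 mean [0.5231 0.2362 0.0947] zmax [0.0959 0.1028 0.1042] rect [520.9 240.2] [23.8 79.8] 10.9
jamb hi&brass 19 mean [0.5264 0.2228 0.0916] zmax [0.0918 0.0976 0.1   ] rect [521.4 236.8] [22.2 72.5] 9.7
```

View pics/c1.png

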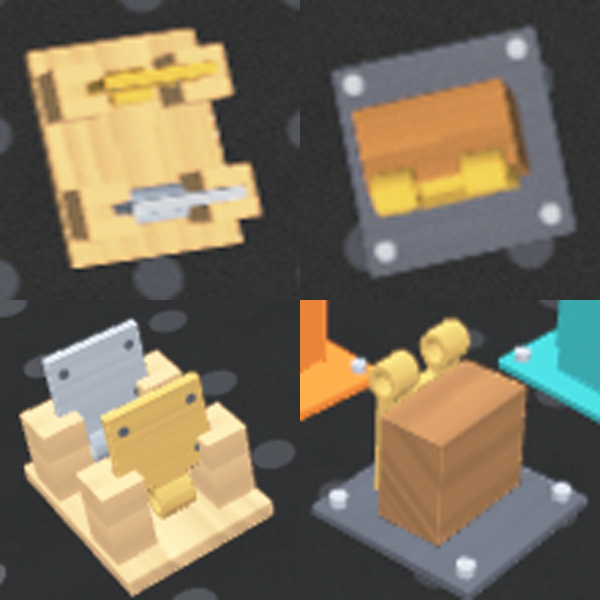

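The crops confirm it. The yellow leaf in the +x slot is brass, with the grey steel leaf beside it, and the jamb is the brown block on the dark plate. The two tops are 79.9 mm apart at 8.1°, against 80 mm given. Next I plan the approach above the leaf.

```bash
cat >> h.py <<'E'
def plan(p,yaw,cur=None):
    o=get_obs(); Rc=R.from_euler('xyz',o['orientation'],degrees=True); c=o['tool_pos'] if cur is None else np.array(cur)
    best=None
    for k in(0,180):
        a=np.radians(yaw+k); X=np.array([0,0,-1.]);Y=np.array([np.cos(a),np.sin(a),0]);Z=np.cross(X,Y)
        rv=(Rc.inv()*R.from_matrix(np.stack([X,Y,Z],1))).as_rotvec(degrees=True)
        if best is None or np.linalg.norm(rv)<np.linalg.norm(best): best=rv
    print('delta',Rc.inv().apply(np.array(p)-c).round(4),'turn',best.round(2),'| t',round(o['clock'],2),'pos',o['tool_pos'].round(4),'yawY',np.degrees(np.arctan2(*Rc.as_matrix()[[1,0],1])).round(2),'Xdir',Rc.as_matrix()[:,0].round(4),'F',o['force'].round(2),'M',o['moment'].round(2),'open',round(o['opening'],4),'j',o['joint_pos'].round(1))
E
python3 - <<'E'
from h import *
plan([.518,-.180,.22],8.1,[.171,-.653,.227])
E
```

```text
delta [0.0075 0.3694 0.4557] turn [-8.339e+01  6.000e-02 -7.000e-02] | t 0.1 pos [ 0.1713 -0.6525  0.2257] yawY 104.71 Xdir [-5.0e-04  1.4e-03 -1.0e+00] F [-0.14 -0.01  0.32] M [-0.01 -0.03 -0.03] open 0.0875 j [-58.8  20.6   0.6  -0.  -70.1 -16.5]
```

```bash
python3 -m crank '{"delta_pos":[[0.007,0.369,0.456],[0.007,0.369,0.456],[0.007,0.369,0.456],[0.007,0.369,0.456],[0.007,0.369,0.456],[0.007,0.369,0.456],[0.007,0.369,0.456],[0.007,0.369,0.456],[0.007,0.369,0.456],[0.007,0.369,0.456],[0.007,0.369,0.456],[0.007,0.369,0.456]],"turn":[[-83.4,0,0],[-83.4,0,0],[-83.4,0,0],[-83.4,0,0],[-83.4,0,0],[-83.4,0,0],[-83.4,0,0],[-83.4,0,0],[-83.4,0,0],[-83.4,0,0],[-83.4,0,0],[-83.4,0,0]],"grip":[1,1,1,1,1,1,1,1,1,1,1,1]}'
python3 - <<'E'
from h import *
plan([.518,-.180,.22],8.1)
E
```

```text
clock: 1.1
tool_pos: [0.4681, -0.248, 0.2206]
orientation: [-16.5, 90.0, 82.0]
force: [0.7, -1.1, 0.1]
opening: 0.087
delta [ 0.0006 -0.0595  0.0598] turn [0.41 0.01 0.  ] | t 1.1 pos [ 0.4681 -0.248   0.2206] yawY -171.49 Xdir [ 0.e+00  1.e-04 -1.e+00] F [ 0.69 -1.13  0.1 ] M [-0.09 -0.01  0.05] open 0.087 j [ -6.7   7.1 -18.1  -0.  -64.8  15.2]
```

```bash
python3 -m crank '{"delta_pos":[[0,-0.0595,0.060],[0,-0.0595,0.060],[0,-0.0595,0.060],[0,-0.0595,0.060],[0,-0.0595,0.060]],"turn":[[0.4,0,0],[0.4,0,0],[0.4,0,0],[0.4,0,0],[0.4,0,0]],"grip":[1,1,1,1,1]}'
python3 - <<'E'
from h import *
plan([.518,-.180,.22],8.1)
s=snap('wrist');print(s['eye'],s['rotation'],s['camera_matrix']);cv2.imwrite('pics/w1.png',s['pixels'])
plan([.518,-.180,.22],8.1)
E
```

```text
clock: 1.52
tool_pos: [0.5175, -0.1819, 0.2201]
orientation: [77.3, 89.9, 175.1]
force: [0.1, -0.8, 1.3]
opening: 0.0876
delta [ 0.0001 -0.0007  0.0018] turn [-0.33  0.02 -0.07] | t 1.52 pos [ 0.5175 -0.1819  0.2201] yawY -172.23 Xdir [-1.2e-03  1.0e-04 -1.0e+00] F [ 0.14 -0.83  1.29] M [-0.01  0.15 -0.02] open 0.0876 j [  1.1   9.  -15.9  -0.  -65.2   6.7]
[ 0.52690736 -0.24997281  0.37697899] [-1.48117867e+01 -6.08407015e-02 -1.72156983e+02] [[388.77008803   0.         315.02785171]
 [  0.         388.77008803 240.11470806]
 [  0.           0.           1.        ]]
delta [ 0.0003 -0.0011  0.0023] turn [-0.39  0.01 -0.05] | t 1.57 pos [ 0.5172 -0.1825  0.2203] yawY -172.29 Xdir [-9.e-04  1.e-04 -1.e+00] F [-0.48 -0.04 -0.91] M [-0.    0.16  0.01] open 0.0875 j [  1.    8.9 -15.9  -0.  -65.2   6.7]
```

View pics/w1.png

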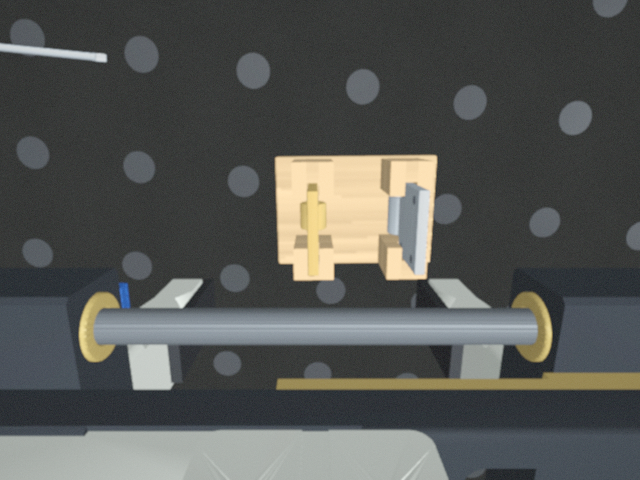

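The wrist view shows the brass leaf's top edge at (313, 185–275) and the steel leaf at (415, 228). The fingers are at (165,330) and (470,330). I measure both with the wrist depth.

```bash
cat >> h.py <<'E'
def meas(s,box,z0,z1,lab):
    P=cloud(s); a,b,c,d=box; p=P[b:d,a:c].reshape(-1,3); q=p[(p[:,2]>z0)&(p[:,2]<z1)]
    r=cv2.minAreaRect((q[:,:2]*1000).astype(np.float32)); print(lab,len(q),'z50/95',np.percentile(q[:,2],[50,95]).round(4),'rect',np.round(r[0],1),np.round(r[1],1),round(r[2],1)); return q
E
python3 - <<'E'
from h import *
s=load('wrist')
meas(s,(295,170,335,285),.09,.112,'brass'); meas(s,(380,170,440,285),.096,.112,'steel')
P=cloud(s);print(P[200,250:262,2].mean())
# jamb base plate from top by colour+height, knuckles each
for n,bx in(('top',(205,205,282,280)),('scene',(343,200,435,282))):
    s=load(n); meas(s,bx,.004,.2,n+' base'); q=meas(s,bx,.092,.112,n+' knuckles')
    meas(s,bx,.098,.112,n+' knuckle crest')
    a=np.radians(11.5);e=q[:,:2]@[-np.sin(a),np.cos(a)];f=q[:,:2]@[np.cos(a),np.sin(a)]
    m=np.median(e)
    es=np.sort(e);i=np.argmax(np.diff(es));print('gap',(es[i]*1000).round(1),(es[i+1]*1000).round(1),'ends',(es[[2,-3]]*1e3).round(1),'f',(np.percentile(f,[2,50,98])*1e3).round(1))
s=load('scene');meas(s,(130,250,240,355),.098,.112,'scene leaves')
E
```

```text
brass 954 z50/95 [0.1008 0.1019] rect [ 519.  -181.8] [ 7.9 63.6] 8.0
steel 1037 z50/95 [0.1006 0.1018] rect [ 439.8 -193.4] [ 8.6 63.6] 8.3
-0.0009368379752150852
top base 2800 z50/95 [0.01   0.0989] rect [550. 254.] [182.3 182. ] 86.8
top knuckles 221 z50/95 [0.1002 0.1036] rect [517.5 242.1] [23.6 75.9] 12.3
top knuckle crest 162 z50/95 [0.1011 0.1038] rect [517.1 242. ] [20.9 75.9] 11.8
gap 119.3 148.0 ends [ 96.1 171.5] f [544.1 553.8 566.1]
scene base 4214 z50/95 [0.0256 0.0902] rect [508.2 292.2] [215.9 296.6] 56.9
scene knuckles 194 z50/95 [0.0992 0.1038] rect [520.8 240.6] [23.7 79.1] 10.9
scene knuckle crest 120 z50/95 [0.1014 0.1042] rect [520.3 240.8] [18.7 76.6] 12.1
gap 118.3 143.7 ends [ 93.8 170.1] f [548.3 562.1 568.8]
scene leaves 319 z50/95 [0.1015 0.1031] rect [ 481.1 -187.6] [91.  64.2] 8.8
```

```bash
python3 -m crank '{"delta_pos":[[0.03,-0.0015,0.001],[0.06,-0.0015,0.001],[0.09,-0.0015,0.001],[0.12,-0.0015,0.001],[0.14,-0.0015,0.001],[0.15,-0.0015,0.001],[0.15,-0.0015,0.001],[0.15,-0.0015,0.001]],"turn":[[-0.2,0,0],[-0.2,0,0],[-0.2,0,0],[-0.2,0,0],[-0.2,0,0],[-0.2,0,0],[-0.2,0,0],[-0.2,0,0]],"grip":[1,1,1,1,1,1,1,1]}'
python3 - <<'E'
from h import *
plan([.519,-.1814,.07],8.1)
E
```

```text
clock: 2.23
tool_pos: [0.5192, -0.1819, 0.0711]
orientation: [159.0, 90.0, -103.1]
force: [0.8, -0.4, -0.0]
opening: 0.0875
delta [0.0011 0.0001 0.0005] turn [-0.24 -0.02 -0.01] | t 2.23 pos [ 0.5192 -0.1819  0.0711] yawY -172.14 Xdir [-1.e-04 -4.e-04 -1.e+00] F [ 0.84 -0.38 -0.03] M [ 0.05  0.09 -0.02] open 0.0875 j [  1.1  17.7 -26.5   0.  -45.9   6.7]
```

```bash
python3 -m crank '{"delta_pos":[[0,0,0],[0,0,0],[0,0,0],[0,0,0],[0,0,0],[0,0,0],[0,0,0],[0,0,0],[0,0,0],[0,0,0]],"turn":[[0,0,0],[0,0,0],[0,0,0],[0,0,0],[0,0,0],[0,0,0],[0,0,0],[0,0,0],[0,0,0],[0,0,0]],"grip":[0,0,0,0,0,0,0,0,0,0]}'
python3 - <<'E'
from h import *
plan([.519,-.1814,.07],8.1)
E
```

```text
clock: 3.07
tool_pos: [0.5192, -0.1809, 0.0705]
orientation: [90.3, 90.0, -171.8]
force: [-0.2, 0.7, -0.3]
opening: 0.026
delta [ 0.0005  0.0003 -0.0004] turn [-0.18 -0.   -0.01] | t 3.07 pos [ 0.5192 -0.1809  0.0705] yawY -172.08 Xdir [-2.e-04 -0.e+00 -1.e+00] F [-0.18  0.67 -0.28] M [-0.01  0.11  0.02] open 0.026 j [  1.2  17.7 -26.5   0.  -45.8   6.7]
```

```bash
python3 -m crank '{"delta_pos":[[0,0,0],[0,0,0],[0,0,0],[0,0,0],[0,0,0],[0,0,0]],"turn":[[0,0,0],[0,0,0],[0,0,0],[0,0,0],[0,0,0],[0,0,0]],"grip":[0,0,0,0,0,0]}'
python3 - <<'E'
from h import *
plan([.519,-.1814,.07],8.1)
E
```

```text
clock: 3.57
tool_pos: [0.5192, -0.181, 0.0706]
orientation: [-11.6, 90.0, 86.3]
force: [0.3, -0.6, -0.5]
opening: 0.0078
delta [ 0.0006  0.0003 -0.0004] turn [-0.19  0.    0.  ] | t 3.57 pos [ 0.5192 -0.181   0.0706] yawY -172.09 Xdir [ 0.  0. -1.] F [ 0.3  -0.55 -0.49] M [-0.01  0.02 -0.09] open 0.0078 j [  1.2  17.7 -26.5  -0.  -45.8   6.7]
```

Gripped, with the opening at 7.8 mm for the 8 mm plate. Now I lift it straight up.

```bash
python3 -m crank '{"delta_pos":[[-0.01,0,0],[-0.025,0,0],[-0.045,0,0],[-0.065,0,0],[-0.085,0,0],[-0.105,0,0],[-0.12,0,0],[-0.13,0,0],[-0.13,0,0],[-0.13,0,0]],"turn":[[0,0,0],[0,0,0],[0,0,0],[0,0,0],[0,0,0],[0,0,0],[0,0,0],[0,0,0],[0,0,0],[0,0,0]],"grip":[0,0,0,0,0,0,0,0,0,0]}'
python3 - <<'E'
from h import *
plan([.519,.242,.22],11.7)
s=snap('wrist');cv2.imwrite('pics/w2.png',s['pixels']); t=snap('top')
z=get_obs()['tool_pos'][2]
P=cloud(s); d=P[:,:,2]
hsv=cv2.cvtColor(s['pixels'],cv2.COLOR_BGR2HSV).astype(int); brass=(hsv[...,0]>18)&(hsv[...,0]<30)&(hsv[...,1]>110)&(d>.14)&(d<.26)
print(brass.sum(), np.argwhere(brass).min(0),np.argwhere(brass).max(0))
E
```

```text
clock: 4.4
tool_pos: [0.519, -0.1808, 0.2005]
orientation: [-30.4, 90.0, 67.5]
force: [0.3, 0.4, -3.6]
opening: 0.0079
delta [-0.0193 -0.0582  0.4188] turn [-3.8   0.03  0.02] | t 4.4 pos [ 0.519  -0.1808  0.2005] yawY -172.1 Xdir [ 2.e-04  5.e-04 -1.e+00] F [ 0.32  0.41 -3.56] M [ 0.02  0.22 -0.02] open 0.0079 j [  1.2   9.9 -17.5  -0.  -62.7   6.7]
963 [216 294] [378 337]
```

View pics/w2.png

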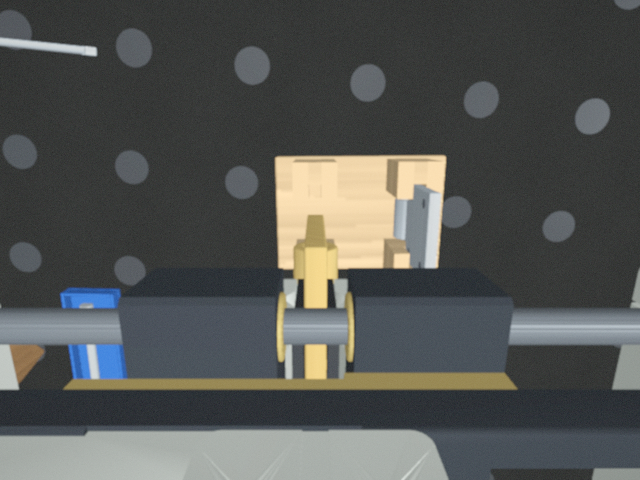

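Lifted: the wrist force of -3.6 N matches the 0.3 kg leaf. The wrist view shows the leaf's top edge at column 316, far end at row 216, between the pads, and the rack slot is empty. I measure the leaf in the tool frame, and take a fresh top-view measure of both the leaf and the jamb.

```bash
cat >> h.py <<'E'
def intool(q):
    o=get_obs(); return R.from_euler('xyz',o['orientation'],degrees=True).inv().apply(q-o['tool_pos'])
E
python3 - <<'E'
from h import *
s=load('wrist');P=cloud(s)
q=P[205:275,290:345].reshape(-1,3); T=intool(q); q=q
m=(T[:,0]<-.02)&(T[:,0]>-.05); t=T[m]*1000
print('n',m.sum(),'toolX(top edge)',np.percentile(t[:,0],[5,50,95]).round(1),'y',np.percentile(t[:,1],[1,50,99]).round(1),'z end',np.percentile(t[:,2],[0,1,50,99,100]).round(1))
# knuckle (below): tool x ~ +30..+55
m=(T[:,0]>.0)&(T[:,0]<.08); t=T[m]*1000; print('knuckle',m.sum(),[np.percentile(t[:,i],[1,50,99]).round(1) for i in range(3)])
E
python3 -m crank '{"delta_pos":[[0,-0.0018,0.013],[-0.005,-0.006,0.042],[-0.01,-0.010,0.075],[-0.02,-0.015,0.110],[-0.02,-0.020,0.145],[-0.02,-0.025,0.180],[-0.02,-0.030,0.215],[-0.02,-0.035,0.250],[-0.02,-0.039,0.280],[-0.02,-0.042,0.305],[-0.02,-0.044,0.318],[-0.02,-0.045,0.325]],"turn":[[0,0,0],[0,0,0],[0,0,0],[0,0,0],[-1,0,0],[-2,0,0],[-3,0,0],[-3.8,0,0],[-3.8,0,0],[-3.8,0,0],[-3.8,0,0],[-3.8,0,0]],"grip":[0,0,0,0,0,0,0,0,0,0,0,0]}'
python3 - <<'E'
from h import *
plan([.519,.242,.22],11.7)
for n in('wrist','top','scene'): s=snap(n);cv2.imwrite(f'pics/{n}3.png',s['pixels'])
E
```

```text
n 817 toolX(top edge) [-32.3 -31.1 -23. ] y [-4.2 -0.   3.8] z end [-33.1 -33.  -29.3 -23.1 -22.7]
knuckle 845 [array([ 1.3, 34.7, 48.1]), array([-11.8,  -0.5,  11.3]), array([-32.9, -10.5,   1.4])]
clock: 5.5
tool_pos: [0.5185, 0.1486, 0.2194]
orientation: [108.2, 89.9, -150.0]
force: [0.3, 0.2, -2.9]
opening: 0.0074
delta [-0.0007 -0.0196  0.0913] turn [ 0.12 -0.04 -0.11] | t 5.5 pos [0.5185 0.1486 0.2194] yawY -168.18 Xdir [-0.0018 -0.001  -1.    ] F [ 0.34  0.16 -2.9 ] M [-0.02  0.05  0.  ] open 0.0074 j [ 36.8   8.2 -17.   -0.  -65.  -25. ]
```

View pics/wrist3.png

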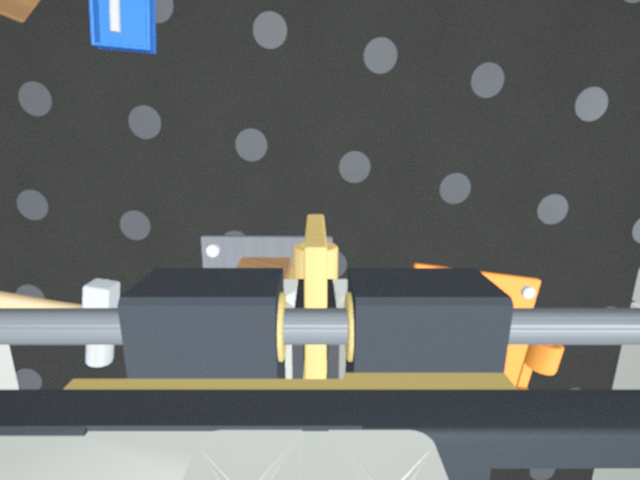

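The leaf sits about 1 mm towards -y of the TCP line. The wrist view shows the jamb plate's edge at (265,250), with the jamb itself hidden under the hand. I fly past it so the wrist camera can see the jamb's knuckles.

```bash
python3 -m crank '{"delta_pos":[[0,-0.001,0.013],[0,-0.003,0.040],[0,-0.006,0.072],[0,-0.010,0.107],[0,-0.013,0.142],[0,-0.015,0.170],[0,-0.017,0.187],[0,-0.017,0.195],[0,-0.017,0.197],[0,-0.017,0.197],[0,-0.017,0.197]],"turn":[[0,0,0],[0,0,0],[0,0,0],[0,0,0],[0,0,0],[0,0,0],[0,0,0],[0,0,0],[0,0,0],[0,0,0],[0,0,0]],"grip":[0,0,0,0,0,0,0,0,0,0,0]}'
python3 - <<'E'
from h import *
plan([.519,.242,.22],11.7)
s=snap('wrist');cv2.imwrite('pics/wrist4.png',s['pixels'])
P=cloud(s);print(s['eye'],s['rotation'])
E
```

```text
clock: 6.57
tool_pos: [0.4959, 0.3422, 0.2206]
orientation: [133.5, 90.0, -124.8]
force: [0.9, -0.6, -3.4]
opening: 0.0079
delta [ 0.0006 -0.0024 -0.1028] turn [-0.04 -0.02 -0.02] | t 6.57 pos [0.4959 0.3422 0.2206] yawY -168.34 Xdir [-3.e-04 -4.e-04 -1.e+00] F [ 0.93 -0.62 -3.45] M [-0.04  0.13  0.02] open 0.0079 j [ 53.2  14.   -9.3   0.  -66.7 -41.5]
[0.50964193 0.27491783 0.37748736] [-1.47754897e+01 -1.21756970e-02 -1.68275026e+02]
```

View pics/wrist4.png

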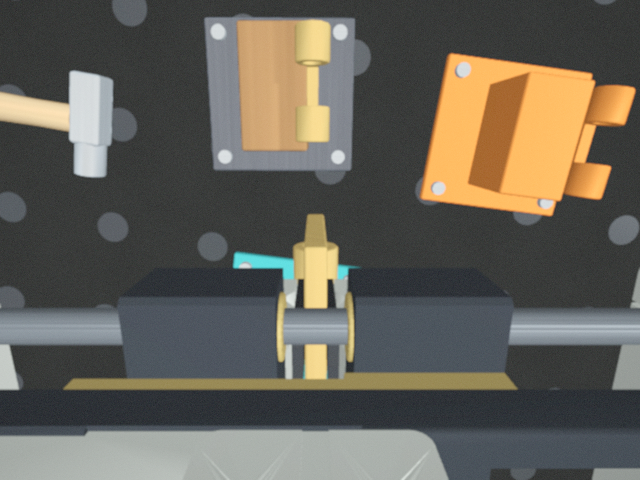

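The wrist view shows the jamb's two knuckles at (312,43) and (312,122), with the gap between them and parallel to the held leaf. I measure both in this one view.

Run:
```python
from h import *
s=load('wrist');P=cloud(s);o=get_obs()
hsv=cv2.cvtColor(s['pixels'],cv2.COLOR_BGR2HSV).astype(int);br=(hsv[...,0]>18)&(hsv[...,0]<30)&(hsv[...,1]>100)
print('table',np.median(P[150:200,380:420,2]),'block',np.median(P[40:140,250:285,2]))
A=P[10:150,285:340].reshape(-1,3);
k=A[(A[:,2]>.088)&(A[:,2]<.115)]
r=cv2.minAreaRect((k[:,:2]*1000).astype(np.float32));print('knuckles',np.round(r[0],1),np.round(r[1],1),r[2])
c=k[k[:,2]>.0985];r=cv2.minAreaRect((c[:,:2]*1000).astype(np.float32));print('crest',np.percentile(c[:,2],[50,95]),np.round(r[0],1),np.round(r[1],1),r[2])
B=s['pixels'];pl=P.reshape(-1,3)
# base plate: by height .004-.02 in box
q=P[5:180,195:365].reshape(-1,3);q=q[(q[:,2]>.0045)&(q[:,2]<.016)]
r=cv2.minAreaRect((q[:,:2]*1000).astype(np.float32));print('base',len(q),np.round(r[0],1),np.round(r[1],1),r[2],np.median(q[:,2]))
# knuckles in tool frame
T=intool(k)*1000; T=T[T[:,0]<122+0]; z=np.sort(T[:,2]); i=np.argmax(np.diff(z)); print('toolz ends',z[[1,-2]].round(1),'gap',z[i].round(1),z[i+1].round(1),'tool y',np.percentile(T[:,1],[.5,50,99.5]).round(1))
for m in(T[:,2]<=z[i],T[:,2]>z[i]): print('  y range',np.percentile(T[m,1],[1,50,99]).round(1),'crest x',np.percentile(T[m,0],[1,5]).round(1))
T=intool(P[205:275,290:345].reshape(-1,3))*1000;t=T[(T[:,0]<-20)&(T[:,0]>-50)];top=t[t[:,0]<-29.5]
print('leaf y',np.percentile(top[:,1],[1,50,99]).round(1),'end z',np.percentile(top[:,2],[0,1,5]).round(1),'top x',np.percentile(top[:,0],[5,50]).round(1))
t=T[(T[:,0]>20)&(T[:,0]<80)];print('leaf knuckle y',np.percentile(t[:,1],[1,99]).round(1),'z',np.percentile(t[:,2],[1,50,99]).round(1))
```

```text
table -0.0011701886063356925 block 0.07478985516967601
knuckles [518.5 241. ] [23.9 76. ] 11.50924015045166
crest [0.10067961 0.10234791] [518.5 241. ] [18.4 76. ] 12.119629859924316
base 10748 [546.8 246.9] [130.2 129.3] 11.709770202636719 0.006860536968263442
toolz ends [-141.5  -65.6] gap -117.2 -89.2 tool y [-9.5 -1.9  6.3]
  y range [-9.1 -1.9  6. ] crest x [117.8 118.4]
  y range [-9.5 -1.9  6.3] crest x [117.7 118.3]
leaf y [-3.2  0.5  4.3] end z [-32.8 -32.6 -32.1] top x [-31.2 -30.2]
leaf knuckle y [-11.1  12.1] z [-32.7  -8.1   1.8]
```

The knuckle centre (518.5, 241.0) agrees with the base-plate centre minus 29 mm, (518.4, 241.0). The yaw is 11.6° and the gap measures 28.0 mm. From leaf to gap in tool axes is about [+0.087, -0.002, -0.1027]. I go above it, then view from the side.

```bash
python3 -m crank '{"delta_pos":[[0,0,-0.010],[0,-0.001,-0.030],[0,-0.002,-0.055],[0,-0.002,-0.078],[0.01,-0.002,-0.093],[0.02,-0.002,-0.100],[0.03,-0.002,-0.1027],[0.035,-0.002,-0.1027],[0.04,-0.002,-0.1027],[0.04,-0.002,-0.1027],[0.04,-0.002,-0.1027],[0.04,-0.002,-0.1027]],"turn":[[0,0,0],[0,0,0],[0,0,0],[0,0,0],[0,0,0],[0,0,0],[0,0,0],[0,0,0],[0,0,0],[0,0,0],[0,0,0],[0,0,0]],"grip":[0,0,0,0,0,0,0,0,0,0,0,0]}'
python3 - <<'E'
from h import *
plan([.5185,.241,.1335],11.6)
s=snap('scene'); t=snap('top')
plan([.5185,.241,.1335],11.6)
a=cv2.resize(s['pixels'][120:290,310:480],(600,600),interpolation=cv2.INTER_CUBIC);cv2.imwrite('pics/s5.png',a)
E
```

```text
clock: 7.62
tool_pos: [0.5186, 0.2441, 0.1808]
orientation: [-84.4, 90.0, 17.3]
force: [-0.2, 1.1, -3.2]
opening: 0.008
delta [ 0.0473  0.0008 -0.003 ] turn [0.17 0.   0.02] | t 7.62 pos [0.5186 0.2441 0.1808] yawY -168.23 Xdir [ 3.e-04  1.e-04 -1.e+00] F [-0.23  1.07 -3.16] M [0.03 0.14 0.03] open 0.008 j [ 44.8  13.  -16.2   0.  -60.8 -33. ]
delta [ 0.0475  0.0008 -0.0029] turn [0.16 0.02 0.04] | t 7.72 pos [0.5187 0.244  0.181 ] yawY -168.24 Xdir [ 6.e-04  4.e-04 -1.e+00] F [ 0.86 -0.61 -3.44] M [ 0.02  0.14 -0.06] open 0.0078 j [ 44.7  13.  -16.2   0.  -60.8 -33. ]
```

View pics/s5.png

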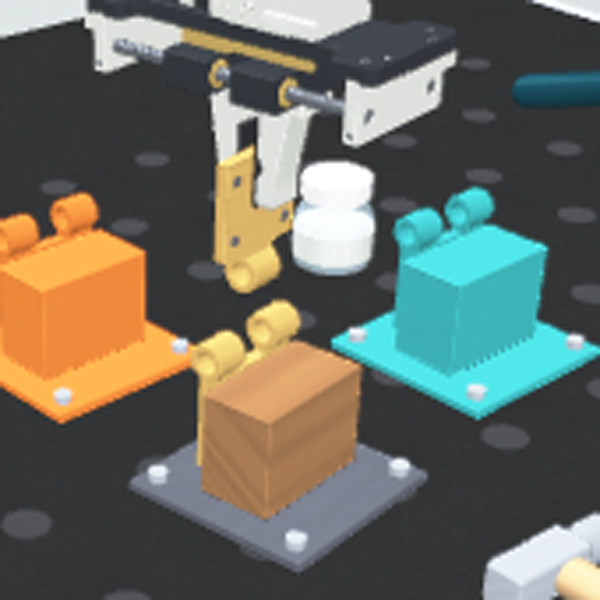

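The crop shows the leaf hanging upright above the jamb gap, with its knuckle at (253,270) and the gap at (247,338). The TCP reads 2–3 mm further +y than planned, so I check with the fixed camera in one frame.

```bash
cat > chk.py <<'E'
from h import *
a=np.radians(11.6);E=np.array([-np.sin(a),np.cos(a)]);F=np.array([np.cos(a),np.sin(a)])
def ef(q): return q[:,:2]@E*1e3,q[:,:2]@F*1e3
s=snap('scene');P=cloud(s);hsv=cv2.cvtColor(s['pixels'],cv2.COLOR_BGR2HSV).astype(int)
br=(hsv[...,0]>17)&(hsv[...,0]<30)&(hsv[...,1]>80)
o=get_obs();zt=o['tool_pos'][2]; t=o['tool_pos'][None]; print('tcp e,f',ef(t),zt)
B=np.zeros(br.shape,bool);B[120:235,360:405]=1
near=B&br&(abs(P[...,:2]-t[0,:2]).max(-1)<.06)
for nm,lo,hi in(('plate',-.02,.02),('knuckle',-.056,-.034)):
    m=near&(P[...,2]>zt+lo)&(P[...,2]<zt+hi)&(P[...,2]>.0); e,f=ef(P[m]); 
    if len(e): print(nm,len(e),'e',np.percentile(e,[1,2,50,98,99]).round(1),'f',np.percentile(f,[2,50,98]).round(1))
E
python3 - <<'E'
exec(open('chk.py').read())
J=P[200:282,343:435].reshape(-1,3);J=J[(J[:,2]>.082)&(J[:,2]<.106)]
e,f=ef(J);es=np.sort(e);i=np.argmax(np.diff(es[3:-3]))+3;print('jamb ends',es[[2,-3]].round(1),'gap',es[i:i+2].round(1),'f',np.percentile(f,[2,50,98]).round(1))
for L in(-.0,):
  k=P[...,2]
# plate bands by height: both edges
for lo,hi in((-.036,-.029),(-.029,-.015),(-.015,0),(0,.015),(.02,.03)):
    m=near&(k>zt+lo)&(k<zt+hi);ee,ff=ef(P[m]);print(lo,len(ee),np.percentile(ee,[0.5,2,98,99.5]).round(1),'f',np.median(ff).round(1))
s=snap('top');P=cloud(s);m=(abs(P[...,:2]-t[0,:2]).max(-1)<.05)&(P[...,2]>.08)&(P[...,2]<.24)
hsv=cv2.cvtColor(s['pixels'],cv2.COLOR_BGR2HSV).astype(int);m&=(hsv[...,0]>17)&(hsv[...,0]<30)&(hsv[...,1]>110)
print('top view brass px',m.sum());
if m.sum()>10:
  ee,ff=ef(P[m]);print(np.percentile(ee,[1,99]),np.percentile(P[m][:,2],[1,50,99]))
E
```

```text
tcp e,f (array([134.59128247]), array([557.08614698])) 0.18099682145741267
plate 252 e [100.8 101.1 116.9 161.1 163.4] f [554.6 560.5 562.8]
knuckle 115 e [118.7 119.3 126.7 143.7 144.5] f [548.5 563.9 569.8]
jamb ends [ 92.3 168.7] gap [117.9 142.7] f [547.5 561.3 568.7]
-0.036 48 [120.1 120.8 145.4 146.4] f 562.2
-0.029 123 [100.9 101.5 165.1 165.4] f 560.5
-0.015 111 [100.8 101.4 160.9 162.8] f 560.5
0 77 [100.  100.6 125.9 126.6] f 560.5
0.02 51 [100.3 100.7 124.6 125.3] f 560.4
top view brass px 114
[ 95.24691787 114.98936651] [0.08232611 0.1004594  0.20910761]
```

The fixed camera puts the leaf's centre at e=133.0 and the jamb at 130.5. Using the TCP and wrist values, the difference is 1.9. I shift -2.2 mm along tool z, turn +0.15°, and start to lower.

```bash
python3 -m crank '{"delta_pos":[[0,0,-0.001],[0,0,-0.0022],[0.005,0,-0.0022],[0.01,0,-0.0022],[0.015,0,-0.0022],[0.018,0,-0.0022],[0.02,0,-0.0022],[0.02,0,-0.0022]],"turn":[[0.15,0,0],[0.15,0,0],[0.15,0,0],[0.15,0,0],[0.15,0,0],[0.15,0,0],[0.15,0,0],[0.15,0,0]],"grip":[0,0,0,0,0,0,0,0]}'
python3 - <<'E'
exec(open('chk.py').read())
plan([.5185,.241,.1335],11.6)
cv2.imwrite('pics/s6.png',cv2.resize(s['pixels'][170:270,340:440],(600,600),interpolation=cv2.INTER_CUBIC))
for r in(np.argwhere(near&(abs(P[...,2]-zt+.022)<.007)),): e,f=ef(P[r[:,0],r[:,1]]);print('plate low e',np.percentile(e,[.5,2,98,99.5]).round(1))
E
```

```text
clock: 8.48
tool_pos: [0.5187, 0.241, 0.1598]
orientation: [119.7, 89.9, -138.8]
force: [-0.6, -0.7, -3.9]
opening: 0.0079
tcp e,f (array([131.83341963]), array([556.7389027])) 0.16022907286161725
plate 246 e [ 97.4  98.  112.  156.6 158.4] f [552.8 560.  561.9]
knuckle 116 e [116.5 116.6 123.4 142.6 143. ] f [548.  563.3 569.1]
delta [ 0.0267  0.0004 -0.    ] turn [-0.04 -0.02 -0.03] | t 8.53 pos [0.5189 0.2411 0.1602] yawY -168.44 Xdir [-5.e-04 -5.e-04 -1.e+00] F [ 0.59 -0.34 -3.72] M [ 0.04  0.11 -0.  ] open 0.0081 j [ 44.5  14.  -17.8   0.  -58.2 -32.9]
plate low e [ 98.2  98.5 159.  160.9]
```

View pics/s6.png

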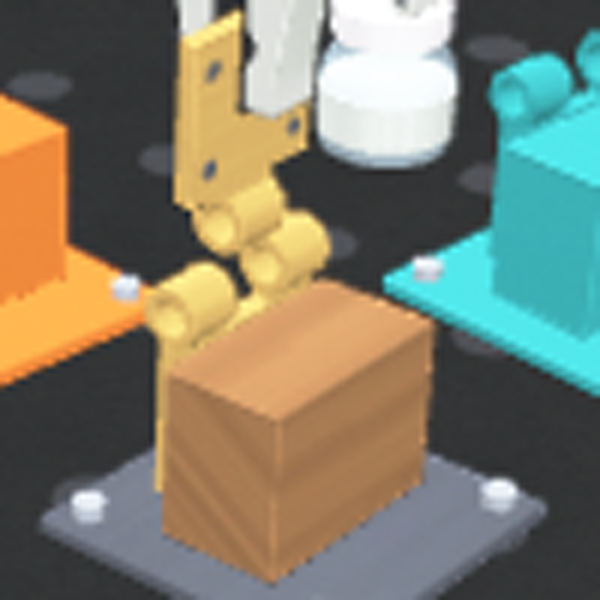

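The crop shows the leaf knuckle at (240,212) above the gap between the fixed knuckles at (190,300) and (285,250). The fixed-camera centres agree: leaf 130.4, jamb 130.5. I lower it into the gap, stopping 2.5 mm above the nominal height.

```bash
python3 -m crank '{"delta_pos":[[0.003,0.0003,0.0003],[0.006,0.0003,0.0003],[0.010,0.0003,0.0003],[0.014,0.0003,0.0003],[0.018,0.0003,0.0003],[0.021,0.0003,0.0003],[0.023,0.0003,0.0003],[0.024,0.0003,0.0003],[0.024,0.0003,0.0003]],"turn":[[0,0,0],[0,0,0],[0,0,0],[0,0,0],[0,0,0],[0,0,0],[0,0,0],[0,0,0],[0,0,0]],"grip":[0,0,0,0,0,0,0,0,0]}'
python3 - <<'E'
from h import *
for i in range(3): plan([.5185,.241,.1335],11.6); snapshot('top')
E
```

```text
clock: 9.28
tool_pos: [0.5185, 0.2413, 0.1363]
orientation: [121.4, 90.0, -137.0]
force: [0.1, 0.3, -2.9]
opening: 0.008
delta [ 0.0028  0.0001 -0.0003] turn [-0.04 -0.01 -0.02] | t 9.28 pos [0.5185 0.2413 0.1363] yawY -168.44 Xdir [-3.e-04 -3.e-04 -1.e+00] F [ 0.13  0.32 -2.93] M [0.02 0.17 0.  ] open 0.008 j [ 44.6  15.3 -19.6  -0.  -55.2 -33. ]
delta [ 0.003   0.0002 -0.0004] turn [-0.04 -0.   -0.  ] | t 9.33 pos [0.5186 0.2414 0.1365] yawY -168.44 Xdir [-0.e+00 -1.e-04 -1.e+00] F [-0.37 -0.03 -2.22] M [0.04 0.12 0.01] open 0.0078 j [ 44.6  15.3 -19.5   0.  -55.2 -33. ]
delta [ 0.0032  0.0003 -0.0004] turn [-0.03  0.    0.01] | t 9.38 pos [0.5187 0.2415 0.1367] yawY -168.43 Xdir [ 2.e-04  1.e-04 -1.e+00] F [-0.02  0.04 -3.19] M [ 0.03  0.12 -0.01] open 0.0078 j [ 44.6  15.2 -19.5   0.  -55.2 -33. ]
```

It is in the gap with no contact; the force is only the leaf's weight. I go on gently to find the edge by touch.

```bash
python3 -m crank '{"delta_pos":[[0.001,0,0],[0.002,0,0],[0.003,0,0],[0.003,0,0],[0.003,0,0]],"turn":[[0,0,0],[0,0,0],[0,0,0],[0,0,0],[0,0,0]],"grip":[0,0,0,0,0]}'
python3 -m crank '{"delta_pos":[[0.0005,0,0],[0.0005,0,0],[0.0005,0,0]],"turn":[[0,0,0],[0,0,0],[0,0,0]],"grip":[0,0,0]}'
python3 -m crank '{"delta_pos":[[0.0005,0,0],[0.0005,0,0],[0.0005,0,0]],"turn":[[0,0,0],[0,0,0],[0,0,0]],"grip":[0,0,0]}'
python3 - <<'E'
exec(open('chk.py').read())
plan([.5185,.241,.1335],11.6)
E
```

```text
clock: 9.85
tool_pos: [0.5186, 0.2414, 0.1335]
orientation: [117.3, 90.0, -141.1]
force: [0.4, -0.2, -2.9]
opening: 0.008
clock: 10.1
tool_pos: [0.5186, 0.2414, 0.1331]
orientation: [88.9, 90.0, -169.6]
force: [0.2, -1.2, -2.8]
opening: 0.0076
clock: 10.35
tool_pos: [0.5186, 0.2414, 0.1326]
orientation: [114.6, 90.0, -143.8]
force: [0.8, 0.3, -3.8]
opening: 0.0078
tcp e,f (array([132.20045809]), array([556.55498309])) 0.13258176413579825
plate 240 e [ 98.   98.1 113.1 158.8 161.3] f [553.5 559.9 562.2]
knuckle 226 e [ 92.6  92.8 117.7 167.3 168.1] f [548.5 566.1 569.4]
delta [-0.0009  0.0002 -0.0004] turn [-0.04 -0.   -0.  ] | t 10.4 pos [0.5186 0.2414 0.1326] yawY -168.44 Xdir [-0. -0. -1.] F [ 0.35  0.22 -3.23] M [-0.02  0.12  0.  ] open 0.0079 j [ 44.6  15.5 -19.8   0.  -54.7 -33. ]
```

```bash
for i in 1 2; do python3 -m crank '{"delta_pos":[[0.0005,0,0],[0.0005,0,0],[0.0005,0,0]],"turn":[[0,0,0],[0,0,0],[0,0,0]],"grip":[0,0,0]}'; python3 -c "
from h import *
plan([.5185,.241,.1335],11.6)"; done
```

```text
clock: 10.65
tool_pos: [0.5186, 0.2414, 0.132]
orientation: [96.5, 90.0, -162.0]
force: [-0.1, -0.0, -3.0]
opening: 0.0077
delta [-0.0015  0.0001 -0.0004] turn [-0.04 -0.   -0.01] | t 10.65 pos [0.5186 0.2414 0.132 ] yawY -168.44 Xdir [-1.e-04 -0.e+00 -1.e+00] F [-0.15 -0.01 -2.99] M [0.02 0.13 0.03] open 0.0077 j [ 44.6  15.5 -19.9  -0.  -54.6 -33. ]
clock: 10.9
tool_pos: [0.5186, 0.2414, 0.1316]
orientation: [116.1, 90.0, -142.4]
force: [0.1, 0.3, -3.7]
opening: 0.0077
delta [-0.0019  0.0002 -0.0004] turn [-0.04 -0.   -0.  ] | t 10.9 pos [0.5186 0.2414 0.1316] yawY -168.44 Xdir [-0. -0. -1.] F [ 0.13  0.33 -3.66] M [ 0.    0.14 -0.02] open 0.0077 j [ 44.6  15.5 -19.9  -0.  -54.6 -33. ]
```

```bash
for i in 1; do python3 -m crank '{"delta_pos":[[0.0005,0,0],[0.0005,0,0],[0.0005,0,0]],"turn":[[0,0,0],[0,0,0],[0,0,0]],"grip":[0,0,0]}'; done
```

```text
clock: 11.15
tool_pos: [0.5187, 0.2414, 0.1315]
orientation: [-81.9, 90.0, 19.6]
force: [-2.1, -1.0, 3.0]
opening: 0.0078
```

```bash
python3 -m crank '{"delta_pos":[[0.0004,0,0],[0.0004,0,0],[0.0004,0,0]],"turn":[[0,0,0],[0,0,0],[0,0,0]],"grip":[0,0,0]}'
```

```text
clock: 11.4
tool_pos: [0.5188, 0.2414, 0.1315]
orientation: [-83.3, 90.0, 18.3]
force: [-3.1, -1.8, 6.2]
opening: 0.0081
```

Touch came at TCP z ≈ 0.1315, with Fz up about 6–9 N. The nominal height is therefore 0.1330. I raise 2.3 mm in command and shift +0.4 mm along the axis.

```bash
python3 -m crank '{"delta_pos":[[-0.001,0,0],[-0.002,0,0],[-0.0023,0,0.0004],[-0.0023,0,0.0004],[-0.0023,0,0.0004],[-0.0023,0,0.0004]],"turn":[[0,0,0],[0,0,0],[0,0,0],[0,0,0],[0,0,0],[0,0,0]],"grip":[0,0,0,0,0,0]}'
python3 - <<'E'
exec(open('chk.py').read())
plan([.5186,.241,.1330],11.6)
K=br&B; K[235:260,340:430]=br[235:260,340:430]
Q=P[200:282,343:435].reshape(-1,3); Q=Q[(Q[:,2]>.088)&(Q[:,2]<.11)];e,f=ef(Q)
for lo,hi in((92.5,116.5),(119.5,141.5),(144.5,168.5)):
    m=(e>lo)&(e<hi)&(Q[:,2]<.1035); q=Q[m]
    # fit circle radius 12 (f,z)
    from scipy.optimize import least_squares
    r=least_squares(lambda c:np.hypot(f[m]-c[0],q[:,2]*1e3-c[1])-12,[557,91],loss='soft_l1');print('knuckle',lo,m.sum(),'axis f,z',r.x.round(2),'rms',np.sqrt((r.fun**2).mean()).round(2))
c=s['pixels'][165:265,345:445];cv2.imwrite('pics/s7.png',cv2.resize(c,(600,600),interpolation=cv2.INTER_CUBIC))
E
```

```text
clock: 11.9
tool_pos: [0.5185, 0.2418, 0.1327]
orientation: [117.3, 90.0, -141.1]
force: [0.2, 1.0, -3.9]
opening: 0.0083
tcp e,f (array([132.58042186]), array([556.49783707])) 0.13276669109111533
plate 236 e [ 98.   98.6 112.9 159.5 160.1] f [553.1 559.8 562.1]
knuckle 232 e [ 92.   92.5 119.1 166.  167.2] f [548.9 566.  569.1]
delta [-0.0002  0.     -0.0008] turn [-0.04 -0.01 -0.02] | t 11.95 pos [0.5185 0.2418 0.1328] yawY -168.44 Xdir [-3.e-04 -2.e-04 -1.e+00] F [-0.04 -0.18 -3.02] M [-0.01  0.14 -0.01] open 0.0079 j [ 44.6  15.5 -19.8  -0.  -54.7 -33. ]
knuckle 92.5 113 axis f,z [556.99  90.42] rms 2.61
knuckle 119.5 66 axis f,z [555.63  91.12] rms 1.06
knuckle 144.5 74 axis f,z [556.17  91.42] rms 1.21
```

View pics/s7.png

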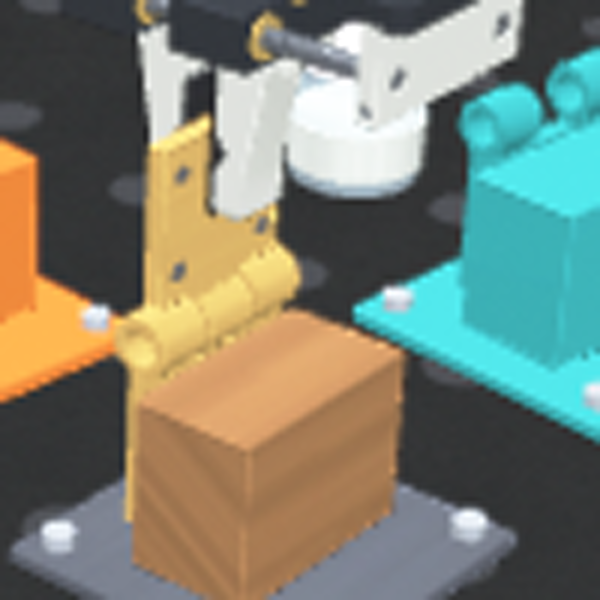

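The crop shows the three knuckles in one line at (140,335), (215,300) and (275,275). The loose one is in the gap, the plate stands upright and the gripper still holds it. I take one averaged fit of the three tubes across the axis as a final check.

```bash
cat > fit.py <<'E'
from h import *
from scipy.optimize import least_squares
a=np.radians(11.6);E=np.array([-np.sin(a),np.cos(a)]);F=np.array([np.cos(a),np.sin(a)])
for cam,(x0,y0,x1,y1) in(('scene',(343,195,435,282)),):
    Q=np.vstack([cloud(snapshot(cam))[y0:y1,x0:x1].reshape(-1,3) for _ in range(10)])
    Q=Q[(Q[:,2]>.089)&(Q[:,2]<.1045)]; e=Q[:,:2]@E*1e3; f=Q[:,:2]@F*1e3; z=Q[:,2]*1e3
    h,_=np.histogram(e,np.arange(88,174,1)); print(h)
    for lo,hi in((95,115),(121,140),(145,165)):
        m=(e>lo)&(e<hi)&(f>545)&(f<572)
        r=least_squares(lambda c:np.hypot(f[m]-c[0],z[m]-c[1])-12,[557,91],loss='cauchy',f_scale=.5)
        print(cam,lo,m.sum(),r.x.round(2),'med|res|',np.median(abs(np.hypot(f[m]-r.x[0],z[m]-r.x[1])-12)).round(2))
E
python3 fit.py; python3 -c "
from h import *
plan([.5186,.241,.1330],11.6)"
```

```text
[  0   0   0  13  45  93 119  85  61  33  28  47  36  49  43  46  33  32
  33  23  37  29  29  28  27  23  32  21  17  12  16  29  37  46  41  23
  30  29  32  23  27  29  21  24  24  35  31  28  26  33  21  20  23  38
  13   7  18  45  39  40  28  28  32  25  21  32  20  28  21  33  27  31
  23  29  24  24  35  29  23  29  12  13   2   0   0]
scene 95 754 [556.49  91.  ] med|res| 0.79
scene 121 543 [556.05  90.92] med|res| 0.87
scene 145 585 [556.25  91.01] med|res| 0.84
delta [ 0.      0.0001 -0.0008] turn [-0.04  0.    0.  ] | t 12.45 pos [0.5185 0.2418 0.133 ] yawY -168.44 Xdir [ 0.  0. -1.] F [-0.22 -0.03 -2.36] M [0.04 0.09 0.05] open 0.0079 j [ 44.6  15.5 -19.8   0.  -54.7 -33. ]
```

The three tube axes agree within about 0.4 mm across and 0.1 mm in height. The gaps at both ends show up as dips near e≈116.5 and e≈142.5, evenly placed about 130. The force is the leaf's weight only, so I hand in.

```bash
python3 -c "
from plant import *
print(close_job())"
```

```text
the job is handed in; nothing more can be done
None
```

I drew the brass leaf straight up out of the rack and set its knuckle between the jamb's two knuckles. I handed in at about 12.5 s of the 38 s, with the gripper still holding the leaf.

To set the height, I lowered the leaf until it touched the fixed leaf's edge (about 6–9 N on the wrist), then raised it 1.5 mm.

**Last checks:**
- **Across the axis:** fits from 10 fixed-camera frames put the loose tube at 556.05 mm, against 556.49 and 556.25 mm for the jamb's two.
- **Height:** the loose tube is at 90.9 mm, against 91.0 mm for the jamb's.
- **Along the axis:** there is a gap at both ends of the loose knuckle.
- **Hold:** the wrist force is only the leaf's weight (about -3 N), the plate is vertical, and the opening is 7.9 mm on the 8 mm plate.

**What disagreed:** the cameras differed by up to about 3 mm in absolute position, so I compared the leaf and the jamb within one view. After I moved to above the jamb, the tool read 2–3 mm off along the axis, and I corrected that before lowering. An earlier single-frame tube fit was noisy (up to 1.4 mm across), and the averaged fit above replaced it.

I never touched the steel leaf or the pin, but I did not check them again in a picture before handing in.

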